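Snap the bearing cover home

ROBOT

A 6-joint arm with a two-finger parallel gripper is mounted at the origin on a cart in front of the work surface, level with it; the furniture and walls round the work are solid. World frame = base frame: x ahead of the robot, y to its left, z up, the work surface at z = 0. Lengths are in m, angles in degrees, forces in N, time in s.
With the tool pointing down it reaches from about 0.4 to 0.825 m from the base axis. Payload 7 kg.
Tool frame: the origin (TCP) lies between the finger pads; the fingertips stand 19 mm ahead of it and the grasp point (between the pads) is the TCP (r.finger_overhang is the distance from the TCP to the fingertips, in m); z points along the fingers, y is the direction in which the jaws open and shut (so a half turn about z gives the same grasp; the last joint's range is limited). The gripper opens to 88 mm and grips with 3 to 60 N. Pads are 19 mm wide; open, the fingers measure 130 mm over their backs; the gripper's body (78 mm by 193 mm) begins 47 mm behind the grasp point.
Start: joints at [-51.159, 20.546, 0.682, 0, -70.136, -16.507], TCP at [0.256, -0.624, 0.246] pointing down, gripper open.
Joint ranges: [-176.03, 176.03], [-82.01, 121.73], [-58.28, 71.71], [-173.87, 95.51], [-174.79, -0.11], [-173.66, 173.66]. Speed limits (degrees/s): [136.94, 136.94, 172.46, 180, 180, 180].

INTERFACE

Orientations are given as [roll, pitch, yaw] about the fixed x, y, z axes, in that order (R = Rz(yaw) Ry(pitch) Rx(roll)).
In Python, from plant import r, optics gives the robot as it stands. The module is installed in compiled form; this text tells all that it offers.
- The arm moves only by the tool step_arm, never from a script. Its argument "increments" is a list of rows, each an object of numbers: "tx", "ty", "tz": the shift along the world's x, y, z in mm; "ax", "ay", "az": the turn, a rotation vector about the world's x, y, z in degrees; "claw": the gripper command: -1 is shut, 1 is fully open, values between are in proportion. In form: [{"tx": .., "ty": .., "tz": .., "ax": .., "ay": .., "az": .., "claw": ..}, ...]. A call has 1 to 12 rows; each row shifts and turns the commanded pose from where the row before left it; what a row does not reach is not made up. A row lasts 1/10 s, in which the tool goes at most 50 mm and 8.59 degrees, less where a joint would pass 70% of its speed; a pose out of reach is approached as far as the arm can. A call with a gripper value outside its range is refused whole. The fingers move at their own pace and stop on an object; "newtons" is the grip in N (left out, the last holds). Time passes only in rows, so rows that do not move let the fingers close. It gives the time, the measured TCP pose, the force and the opening at its end, in the units of the state.
- r.get_state(): the state, without advancing time (a new reading comes with each control period).
- optics.capture(name): name is "scene" or "top" or "wrist"; returns a dict with "image" (384x512x3 uint8, blue, green, red), "depth" (384x512 float32, m along the optical axis (not along the pixel's ray), 0 where there is no reading), "fx", "fy", "cx", "cy" (pixels), "R" (3x3) and "t" (3): a world point X has camera coordinates R X + t. Camera axes: x right, y down, z forward; pixel columns grow to the right and rows downward; lengths in m; the calibration is good to about 2 mm. A picture is of the moment at which its call begins.
- r.close_job(): hands the job in, once; it reports no verdict.
The state is a dict: "time_s": time; "joints": joint angles; "qd": joint speeds; "joint_torque": joint torques, N m; "tcp_pos": TCP position; "eef_rot": TCP orientation; "contact_force": force on the tool from outside, world axes, zero at the start; "moment": the same for the moment, N m; "gripper_width": finger opening in m.
Only numpy, scipy, OpenCV 4.12 (cv2) and the standard library are available. Lean on these libraries where they do the work, as an engineer would, in place of code of your own. Each camera call takes 0.05 s, during which the arm holds its last target. There are 200 camera calls.

TASK

One of the two bearing housings on the black mat has its black snap-in cover still standing proud. Take the seating tool by its handle, set its foot squarely and centred on that cover and press straight down until the cover clicks fully home, with the tool only and not with the fingers; leave the finished housing alone. Then stand the seating tool upright on the bench or mat again, clear of the housings, and let go.

Things in the scene. Friction and masses are not known exactly. Their poses are not given: they have to be found in the camera images.
- seater_mid (a point): seating tool, loose, 0.25 kg, standing on the mat or on the bench 3 mm lower: aluminium handle 28 mm in diameter on a wider flat grey nylon foot 44 mm in diameter; 95 mm high, the foot the lowest 18 mm. The point is on its axis half-way up, 47.5 mm above the foot's underside; z up the axis. Not the turned centre: an all-metal cone, 63 mm high, thin pin on top.
- housing: bearing housing whose cover is not home: grey, fixed on the mat, 80 mm square flange 12 mm thick, round hub 62 mm in diameter with its rim 42 mm above the mat. Origin at the centre of its underside; z up the hub's axis. On that axis its cover, a black disc 54 mm in diameter, 4 mm thick, on a 50 mm spigot: top 53 mm above the mat while proud (7 mm gap under the disc), 46 mm when home.
- cover (a joint): travel of that cover into the housing, straight down: 0 standing proud, 0.007 m fully home. It takes about 10 N to start it, falling to nothing at 3 mm, where the snap passes over and the cover pulls itself home with a click and stays. Released earlier, it springs back up.
- done_housing: the other bearing housing, same make and size, fixed on the mat too; its cover is already home (top 46 mm above the mat, no gap under the disc). Origin at the centre of its underside, z up. Leave it alone.
Not all that is in view belongs to the job. Leave any blue or orange look-alike of the part that bears seater_mid alone.

How it is judged (in metres and radians):
On the way:
1. the seating tool, upright (within 10 degrees) and centred (within 12 mm) on the proud cover, has driven it home (value of joint cover above 0.006 m and horizontal distance between seater_mid and housing below 0.012 m and z of seater_mid in the frame of housing below 0.1 m and angle between seater_mid's own z axis and vertical below 0.175 rad).
At the end, for the whole second after the job is handed in: the cover is home (travel more than 6 of 7 mm), and the seating tool stands upright (within 10 degrees) on the bench or mat by itself (value of joint cover above 0.006 m and height (world z) of seater_mid between 0.04 and 0.056 m and angle between seater_mid's own z axis and vertical below 0.175 rad); the robot touches nothing.
It fails at once if the fingers press on the housing or its cover (contact force between the fingers and housing above 2 N).
It fails at once if the finished housing is pressed or knocked (contact force between anything else and done_housing above 3 N).
It also fails if it takes over 50 s, if anything falls off the work surface, if the arm or the gripper's body presses on something with over 40 N, if the wrist force passes 120 N, or if a joint passes its speed limit or range.

## Working session

There is one attempt and no reset: what is moved stays moved. The work goes in short steps, Python scripts to look and compute and a tool call to move; the robot and the scene stay as the last step left them, time stands still between calls to the robot, and variables do not carry over. Pictures are saved under pics/ and viewed, about 8 in all and at most 12, crops included, and the job is handed in when it is done.

Besides the shell and the picture viewer there is one more tool, called after ">>>" as name([rows], argument=value, ...), one row to a line, values as JSON. step_arm: Moves the arm, as the interface text tells. Its arguments: {"type":"object","properties":{"increments":{"type":"array","items":{"type":"object","properties":{"tx":{"type":"number"},"ty":{"type":"number"},"tz":{"type":"number"},"ax":{"type":"number"},"ay":{"type":"number"},"az":{"type":"number"},"claw":{"type":"number"}}}},"newtons":{"type":"number"}},"required":["increments"]}

```bash
mkdir -p pics; cat > h.py <<'E'
import numpy as np, cv2
from plant import r, optics
def cap(n,f):
    c=optics.capture(n); cv2.imwrite(f'pics/{f}.png',c['image']); np.savez(f'pics/{f}.npz',**c); return c
def pts(c):
    d=c['depth']; v,u=np.mgrid[:d.shape[0],:d.shape[1]]
    P=np.stack([(u-c['cx'])/c['fx']*d,(v-c['cy'])/c['fy']*d,d],-1)
    W=(P-c['t'])@c['R']; W[d==0]=np.nan; return W
def ray(c,u,v,z):
    d=np.array([(u-c['cx'])/c['fx'],(v-c['cy'])/c['fy'],1])@c['R']; o=-np.array(c['t'])@c['R']
    return o+d*(z-o[2])/d[2]
E
python3 - <<'E'
from h import *
s=r.get_state(); print(s)
a=cap('scene','s0'); b=cap('top','t0')
for c in(a,b): print(c['fx'],c['cx'],c['cy'],-np.array(c['t'])@c['R'],(c['depth']>0).mean())
cv2.imwrite('pics/both.png',cv2.resize(np.hstack([a['image'],b['image']]),(800,300),interpolation=cv2.INTER_AREA))
E
```

```text
{'time_s': 0.0, 'joints': array([-5.11583854e+01,  2.05938949e+01,  6.34724123e-01, -2.31194760e-02,
       -7.01356513e+01, -1.65056854e+01]), 'qd': array([-0.05976995, -0.11217818,  0.04346905,  0.00781134, -0.08179562,
       -0.08816603]), 'joint_torque': array([-1.58138726e-03, -5.82721639e+01,  2.93051165e+01,  6.99701965e+00,
        6.65083411e-03, -1.55496036e-04]), 'tcp_pos': array([ 0.25633324, -0.62394157,  0.24459268]), 'eef_rot': array([ 1.79902910e+02, -6.10500960e-03, -1.57671939e+02]), 'contact_force': array([0.00666963, 0.10358739, 0.38833541]), 'moment': array([-0.01634942, -0.02125724,  0.00342167]), 'gripper_width': 0.08741738292792518}
479.84742764353496 253.21672674142826 195.14759153670744 [-0.3257218  -0.72607794  0.7393649 ] 0.9960123697916666
476.27550575198654 256.0114114343165 197.39218318581857 [ 0.4233045  -0.06595284  1.348699  ] 0.9960378011067709
```

View pics/t0.png

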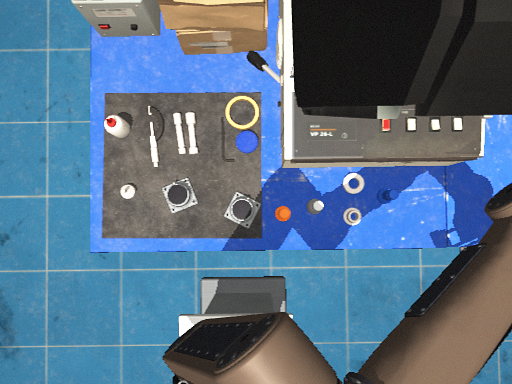

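View pics/s0.png

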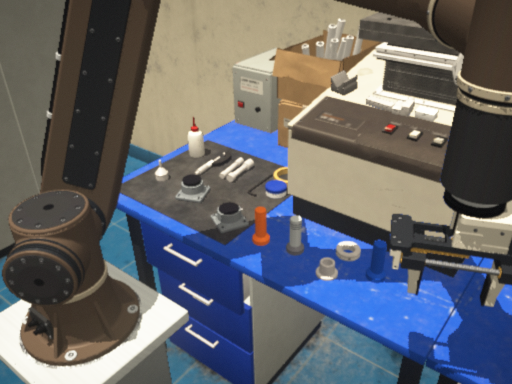

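The top view shows the housings at (180,195) and (241,210). The seater is at (316,206), between the orange look-alike at (283,213) and the rings at about (352,200). The blue look-alike is at (388,196) and the turned centre at (128,191).

```bash
python3 - <<'E'
from h import *
c=dict(np.load('pics/t0.npz')); W=pts(c)
for n,(u,v) in dict(A=(180,195),B=(241,210)).items():
    p=W[v-22:v+23,u-22:u+23].reshape(-1,3); im=c['image'][v-22:v+23,u-22:u+23].reshape(-1,3)
    print(n,'median centre z mm',np.round(np.nanmedian(W[v-4:v+5,u-4:u+5].reshape(-1,3),0),4))
    dark=(c['image'].max(2)<60)&(W[...,2]>.035)&(W[...,2]<.08); m=np.zeros_like(dark); m[v-22:v+23,u-22:u+23]=1
    q=W[dark&m]; print(' cover z', q[:,2].mean(), np.median(q[:,2]), len(q), (q[:,:2].min(0)+q[:,:2].max(0))/2, q.max(0)-q.min(0))
    h=p[(p[:,2]>.033)]; print(' hub',len(h),(h[:,:2].min(0)+h[:,:2].max(0))/2, h.max(0)-h.min(0))
print('mat z',np.nanmedian(W[220:230,120:160,2]))
for n,(u,v) in dict(seat=(316,206),orange=(283,213),blue=(388,196),r1=(353,183),r2=(352,216)).items():
    q=W[v-14:v+15,u-14:u+15].reshape(-1,3); t=q[q[:,2]>.8*np.nanmax(q[:,2])]
    print(n,len(t),np.nanmax(q[:,2]),np.round(t.mean(0),4),ray(c,u,v,.095))
s=dict(np.load('pics/s0.npz')); W2=pts(s)
for n,(u,v) in dict(A=(193,181),B=(229,208)).items():
    print(n, W2[v-2:v+3,u-2:u+3].reshape(-1,3).mean(0))
for n,(u,v) in dict(seat=(295,234),blue=(377,260)).items(): print(n,W2[v-2:v+3,u-2:u+3].reshape(-1,3).mean(0))
a=cv2.resize(s['image'][160:290,150:350],(800,520),interpolation=cv2.INTER_CUBIC); cv2.imwrite('pics/sc.png',a)
E
```

```text
A median centre z mm [0.4857 0.144  0.0543]
 cover z 0.054202575021274166 0.05421249368793344 8 [0.4978966  0.15240643] [0.03020178 0.04893018 0.00267579]
 hub 411 [0.48822873 0.15177169] [0.06383976 0.06143539 0.0279138 ]
B median centre z mm [ 0.443  -0.0212  0.0468]
 cover z 0.04772697351836258 0.047822735410642754 17 [ 0.43589683 -0.04018122] [0.02438549 0.01127508 0.00775979]
 hub 402 [ 0.44572174 -0.02375407] [0.06046781 0.06043266 0.01901192]
mat z 0.0012355353464223538
seat 93 0.09916099793880341 [ 0.4516 -0.2255  0.0929] [ 0.45037271 -0.22025548  0.095     ]
orange 92 0.09832576007915869 [ 0.4327 -0.1365  0.0925] [ 0.43301963 -0.13316911  0.095     ]
blue 100 0.09869427707533605 [ 0.4795 -0.4248  0.0921] [ 0.47438316 -0.41017035  0.095     ]
r1 8 0.024298370712349013 [ 0.5135 -0.3354  0.0211] [ 0.50981111 -0.31879853  0.095     ]
r2 60 0.03849521428519414 [ 0.4228 -0.3339  0.034 ] [ 0.42293143 -0.31438821  0.095     ]
A [0.48172787 0.13916184 0.05278657]
B [ 0.44497507 -0.02519873  0.0454605 ]
seat [ 0.44157623 -0.23308279  0.05517611]
blue [ 0.46803202 -0.42943617  0.05547876]
```

View pics/sc.png

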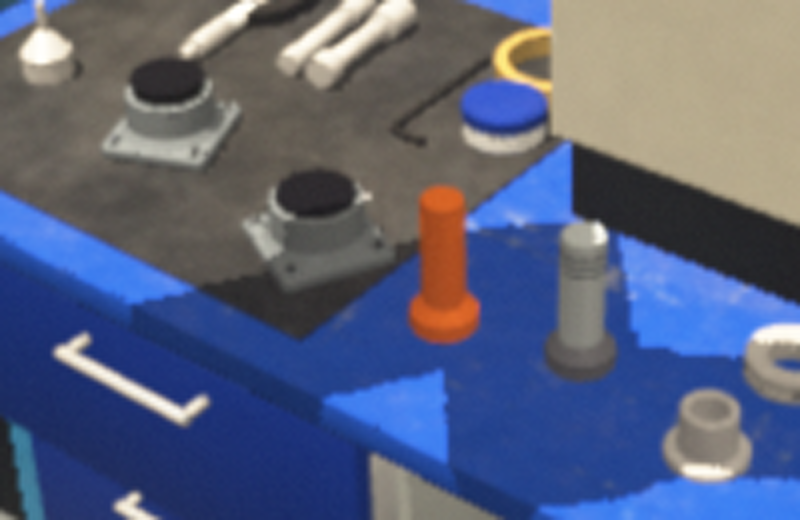

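```bash
python3 - <<'E'
from h import *
for f in('t0','s0'):
    W=pts(dict(np.load(f'pics/{f}.npz')))
    for y in (-.35,-.3,-.22,-.15,-.05,.05,.15,.25,.3):
        q=W[(abs(W[...,1]-y)<.02)&(W[...,2]>.1)&(W[...,2]<.45)&(W[...,0]>.3)&(W[...,0]<.8)]
        print(f,y,len(q), q[np.argmin(q[:,0])] if len(q) else '')
E
```

```text
t0 -0.35 819 [ 0.54839028 -0.36302012  0.25689995]
t0 -0.3 844 [ 0.54915842 -0.28921596  0.25821616]
t0 -0.22 884 [ 0.54911888 -0.23147561  0.24488151]
t0 -0.15 1869 [ 0.54908452 -0.14708261  0.25428718]
t0 -0.05 7 [ 0.79244179 -0.06925641  0.18197001]
t0 0.05 0 
t0 0.15 0 
t0 0.25 0 
t0 0.3 34 [0.67015387 0.3143919  0.10391379]
s0 -0.35 3158 [ 0.54517708 -0.3620427   0.24496828]
s0 -0.3 2899 [ 0.54660786 -0.31739308  0.25522439]
s0 -0.22 1930 [ 0.54501    -0.22718984  0.2523189 ]
s0 -0.15 1606 [ 0.54563949 -0.15840778  0.24588003]
s0 -0.05 0 
s0 0.05 0 
s0 0.15 0 
s0 0.25 0 
s0 0.3 16 [0.67341684 0.31251082 0.1101677 ]
```

>>> step_arm([
  {"tx":17,"ty":40,"az":-2,"claw":0.2},
  {"tx":17,"ty":40,"az":-2,"claw":0.2},
  {"tx":17,"ty":40,"az":-2,"claw":0.2},
  {"tx":17,"ty":40,"az":-2,"claw":0.2},
  {"tx":17,"ty":40,"az":-2,"claw":0.2},
  {"tx":17,"ty":40,"az":-2,"claw":0.2},
  {"tx":17,"ty":40,"az":-2,"claw":0.2},
  {"tx":17,"ty":40,"az":-2,"claw":0.2},
  {"tx":17,"ty":40,"az":-2,"claw":0.2},
  {"tx":17,"ty":40,"az":-2,"claw":0.2},
  {"claw":0.2},
  {"claw":0.2},
])

```text
$.increments[0]: bad value
```

```bash
python3 - <<'E'
from h import *
c=cap('wrist','w1'); print(r.get_state(),c['R'],-np.array(c['t'])@c['R'],c['fx'],c['cx'],c['cy'])
P=c['R']@np.array([.4507,-.221,.095])+c['t']; print(c['fx']*P[0]/P[2]+c['cx'],c['fy']*P[1]/P[2]+c['cy'])
E
```

```text
{'time_s': 0.15, 'joints': array([-5.11587886e+01,  2.05800820e+01,  6.46226345e-01, -1.49271392e-02,
       -7.01364455e+01, -1.65070910e+01]), 'qd': array([-0.03846117, -0.1094128 ,  0.1154971 ,  0.09429945, -0.01392366,
       -0.07350946]), 'joint_torque': array([-2.55816536e-03, -5.83274639e+01,  2.93290150e+01,  7.00121731e+00,
        8.80304317e-03, -9.49145283e-05]), 'tcp_pos': array([ 0.25635216, -0.62404932,  0.24486176]), 'eef_rot': array([ 1.79928609e+02, -6.52068743e-03, -1.57670956e+02]), 'contact_force': array([-0.2784268 , -0.17631003, -0.00794816]), 'moment': array([ 0.01326777, -0.04863569,  0.0500945 ]), 'gripper_width': 0.08778649519675667} [[-3.79814766e-01  9.25062229e-01  7.85362920e-04]
 [ 8.88511785e-01  3.64571225e-01  2.78629916e-01]
 [ 2.57463690e-01  1.06525560e-01 -9.60398226e-01]] [ 0.18701214 -0.65312678  0.38448302] 264.96612495555536 259.9209828073466 186.63133107986937
462.30163123637294 396.9945037196011
```

View pics/w1.png

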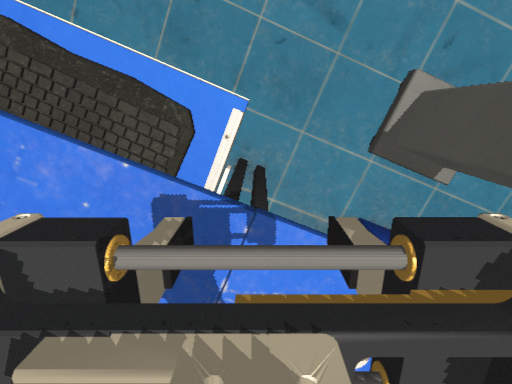

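The wrist view is still from the start pose: keyboard at left, jaws at about (180,240) and (350,240). The move was refused, so I'll retry with all seven fields given.

>>> step_arm([
  {"tx":17,"ty":40,"tz":0,"ax":0,"ay":0,"az":-2,"claw":0.2},
  {"tx":17,"ty":40,"tz":0,"ax":0,"ay":0,"az":-2,"claw":0.2},
  {"tx":17,"ty":40,"tz":0,"ax":0,"ay":0,"az":-2,"claw":0.2},
  {"tx":17,"ty":40,"tz":0,"ax":0,"ay":0,"az":-2,"claw":0.2},
  {"tx":17,"ty":40,"tz":0,"ax":0,"ay":0,"az":-2,"claw":0.2},
  {"tx":17,"ty":40,"tz":0,"ax":0,"ay":0,"az":-2,"claw":0.2},
  {"tx":17,"ty":40,"tz":0,"ax":0,"ay":0,"az":-2,"claw":0.2},
  {"tx":17,"ty":40,"tz":0,"ax":0,"ay":0,"az":-2,"claw":0.2},
  {"tx":17,"ty":40,"tz":0,"ax":0,"ay":0,"az":-2,"claw":0.2},
  {"tx":17,"ty":40,"tz":0,"ax":0,"ay":0,"az":-2,"claw":0.2},
  {"tx":0,"ty":0,"tz":0,"ax":0,"ay":0,"az":0,"claw":0.2},
  {"tx":0,"ty":0,"tz":0,"ax":0,"ay":0,"az":0,"claw":0.2},
], newtons=40)

```text
time_s: 1.35
tcp_pos: [0.4268, -0.2233, 0.2456]
eef_rot: [180.0, 0.0, -177.5]
contact_force: [-0.5, 0.1, -1.3]
gripper_width: 0.0528
```

```bash
python3 - <<'E'
from h import *
c=cap('wrist','w2'); s=r.get_state(); print(s['tcp_pos'],s['eef_rot'],s['gripper_width'],s['joints'],-np.array(c['t'])@c['R'])
P=c['R']@np.array([.4507,-.221,.095])+c['t']; print(c['fx']*P[0]/P[2]+c['cx'],c['fy']*P[1]/P[2]+c['cy'])
E
```

```text
[ 0.42643203 -0.22411552  0.2454984 ] [ 1.79999534e+02 -1.56563964e-02 -1.77581363e+02] 0.05282904040908601 [-4.26147423e+00  2.06034269e+00 -2.28783634e+01  1.49765541e-03
 -6.50768983e+01 -8.33205197e+01] [ 0.35183345 -0.22698201  0.38533075]
261.49038888981636 198.82556788912504
```

View pics/w2.png

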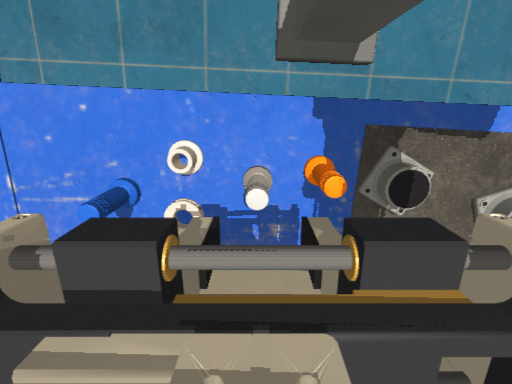

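The wrist view shows the seater top at about (257,199) with its foot at (257,178). Orange is at (333,187) and done-housing B at (407,187).

```bash
python3 - <<'E'
from h import *
c=dict(np.load('pics/w2.npz')); W=pts(c); w=W[150:225,235:280]
t=w[(w[...,2]>.088)&(w[...,2]<.105)]; print('top',len(t),t.mean(0),(t.max(0)+t.min(0))/2,np.ptp(t,0))
f=w[(w[...,2]>.008)&(w[...,2]<.025)]; print('foot',len(f),(f.max(0)+f.min(0))/2,np.ptp(f,0),f.min(0))
im=c['image'].astype(int); m=((im.max(2)-im.min(2)<30)&(im.max(2)>150)).astype(np.uint8); m[:190]=0;m[212:]=0;m[:,:240]=0;m[:,275:]=0
M=cv2.moments(m,True); u,v=M['m10']/M['m00'],M['m01']/M['m00']; print(u,v,m.sum(),ray(c,u,v,.095))
E
```

```text
top 415 [ 0.45118681 -0.22712604  0.09242953] [ 0.45169583 -0.22682968  0.09125315] [0.02650423 0.02718934 0.00645033]
foot 309 [ 0.44838804 -0.22702105  0.01635665] [0.03424981 0.04165989 0.01621832] [ 0.43126314 -0.247851    0.00824749]
256.8015665796345 199.088772845953 383 [ 0.45125861 -0.22640446  0.095     ]
```

>>> step_arm([
  {"tx":25,"ty":-3,"tz":0,"ax":0,"ay":0,"az":-2.5,"claw":0.2},
  {"tx":0,"ty":0,"tz":-30,"ax":0,"ay":0,"az":0,"claw":0.2},
  {"tx":0,"ty":0,"tz":-30,"ax":0,"ay":0,"az":0,"claw":0.2},
  {"tx":0,"ty":0,"tz":-30,"ax":0,"ay":0,"az":0,"claw":0.2},
  {"tx":0,"ty":0,"tz":-30,"ax":0,"ay":0,"az":0,"claw":0.2},
  {"tx":0,"ty":0,"tz":-30,"ax":0,"ay":0,"az":0,"claw":0.2},
  {"tx":0,"ty":0,"tz":-23,"ax":0,"ay":0,"az":0,"claw":0.2},
  {"tx":0,"ty":0,"tz":0,"ax":0,"ay":0,"az":0,"claw":0.2},
  {"tx":0,"ty":0,"tz":0,"ax":0,"ay":0,"az":0,"claw":0.2},
])

```text
time_s: 2.3
tcp_pos: [0.4511, -0.2284, 0.0727]
eef_rot: [-180.0, -0.1, 179.8]
contact_force: [0.3, -0.0, 0.2]
gripper_width: 0.0525
```

>>> step_arm([
  {"tx":0,"ty":0,"tz":0,"ax":0,"ay":0,"az":0,"claw":-1},
  {"tx":0,"ty":0,"tz":0,"ax":0,"ay":0,"az":0,"claw":-1},
  {"tx":0,"ty":0,"tz":0,"ax":0,"ay":0,"az":0,"claw":-1},
  {"tx":0,"ty":0,"tz":0,"ax":0,"ay":0,"az":0,"claw":-1},
  {"tx":0,"ty":0,"tz":0,"ax":0,"ay":0,"az":0,"claw":-1},
  {"tx":0,"ty":0,"tz":0,"ax":0,"ay":0,"az":0,"claw":-1},
  {"tx":0,"ty":0,"tz":0,"ax":0,"ay":0,"az":0,"claw":-1},
  {"tx":0,"ty":0,"tz":0,"ax":0,"ay":0,"az":0,"claw":-1},
], newtons=50)

```text
time_s: 3.1
tcp_pos: [0.452, -0.2273, 0.0732]
eef_rot: [-180.0, 0.1, 179.9]
contact_force: [-0.1, 2.2, 6.7]
gripper_width: 0.027
```

>>> step_arm([
  {"tx":0,"ty":0,"tz":20,"ax":0,"ay":0,"az":0,"claw":-1},
  {"tx":0,"ty":0,"tz":40,"ax":0,"ay":0,"az":0,"claw":-1},
  {"tx":0,"ty":0,"tz":40,"ax":0,"ay":0,"az":0,"claw":-1},
  {"tx":0,"ty":0,"tz":30,"ax":0,"ay":0,"az":0,"claw":-1},
  {"tx":0,"ty":40,"tz":0,"ax":0,"ay":0,"az":0,"claw":-1},
  {"tx":0,"ty":40,"tz":0,"ax":0,"ay":0,"az":0,"claw":-1},
  {"tx":0,"ty":40,"tz":0,"ax":0,"ay":0,"az":0,"claw":-1},
  {"tx":0,"ty":40,"tz":0,"ax":0,"ay":0,"az":0,"claw":-1},
  {"tx":10,"ty":40,"tz":0,"ax":0,"ay":0,"az":0,"claw":-1},
  {"tx":10,"ty":40,"tz":0,"ax":0,"ay":0,"az":0,"claw":-1},
  {"tx":10,"ty":40,"tz":0,"ax":0,"ay":0,"az":0,"claw":-1},
  {"tx":0,"ty":0,"tz":0,"ax":0,"ay":0,"az":0,"claw":-1},
])

```text
time_s: 4.3
tcp_pos: [0.4824, 0.0565, 0.2021]
eef_rot: [180.0, 0.0, -180.0]
contact_force: [-0.2, -1.0, -2.4]
gripper_width: 0.0272
```

>>> step_arm([
  {"tx":0,"ty":0,"tz":0,"ax":0,"ay":0,"az":0,"claw":-1},
  {"tx":0,"ty":0,"tz":0,"ax":0,"ay":0,"az":0,"claw":-1},
])

```text
time_s: 4.5
tcp_pos: [0.4807, 0.0521, 0.202]
eef_rot: [-180.0, -0.1, 179.8]
contact_force: [-0.1, 0.4, -3.4]
gripper_width: 0.0271
```

```bash
python3 - <<'E'
from h import *
c=cap('wrist','w3'); s=r.get_state(); print(s['tcp_pos'],s['eef_rot'],s['gripper_width'],-np.array(c['t'])@c['R'])
P=c['R']@np.array([.488,.149,.053])+c['t']; print(c['fx']*P[0]/P[2]+c['cx'],c['fy']*P[1]/P[2]+c['cy'])
E
```

```text
[0.48085155 0.05181454 0.20216047] [-1.79980232e+02 -5.84625341e-02  1.79786350e+02] 0.027047258729566787 [0.40586494 0.05201766 0.34184308]
346.0479271274505 185.27650531559115
```

View pics/w3.png

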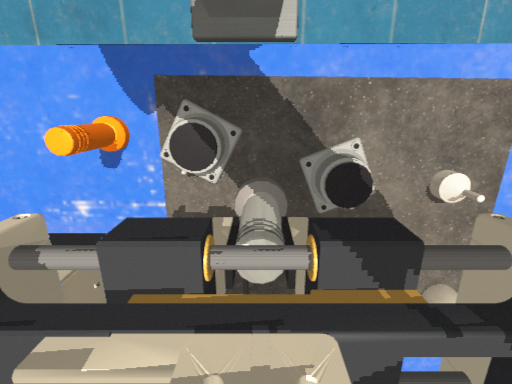

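The tool is held upright, foot at about (261,200). Proud cover A is at (348,184) with its flange at (338,175), and B is at (195,146).

```bash
python3 - <<'E'
from h import *
c=dict(np.load('pics/w3.npz')); W=pts(c); im=c['image']
def win(u0,u1,v0,v1): 
    m=np.zeros(im.shape[:2],bool); m[v0:v1,u0:u1]=1; return m
k=win(310,385,140,214)
q=W[k&(W[...,2]>.0495)&(W[...,2]<.06)]; print('cover',len(q),np.median(q,0),(q.max(0)+q.min(0))/2,np.ptp(q,0))
d=(k&(im.max(2)<45)).astype(np.uint8); d=cv2.morphologyEx(d,cv2.MORPH_OPEN,np.ones((3,3)))
cs=max(cv2.findContours(d,0,1)[0],key=cv2.contourArea); e=cv2.fitEllipse(cv2.convexHull(cs)); print(e,ray(c,*e[0],.053))
k=win(160,235,100,186); q=W[k&(W[...,2]>.0435)&(W[...,2]<.06)]; print('B',len(q),np.median(q,0),(q.max(0)+q.min(0))/2)
k=win(225,300,165,285); w=W[k]; f=w[(w[:,2]>.12)&(w[:,2]<.155)]; print('foot',len(f),f.min(0),f.max(0))
h=w[(w[:,2]>.155)&(w[:,2]<.215)];print('handle',h.min(0),h.max(0)); h=w[(w[:,2]>.218)&(w[:,2]<.24)];print('top',h.min(0),h.max(0))
E
```

```text
cover 1699 [0.48735772 0.15121539 0.05359802] [0.48790105 0.15150804 0.05294644] [0.05286192 0.05313353 0.00587146]
((348.06268310546875, 185.0177459716797), (44.29069137573242, 45.95820999145508), 65.22100067138672) [0.48770196 0.15125397 0.053     ]
B 1864 [ 0.44397116 -0.02332292  0.04656887] [ 0.44399198 -0.02328228  0.04619619]
foot 1161 [0.45900719 0.03035139 0.12621866] [0.49399143 0.07293581 0.15499686]
handle [0.46629514 0.0298548  0.15506455] [0.48087084 0.07593939 0.21499952]
top [0.4664701  0.03374325 0.21803556] [0.49425946 0.07169147 0.23932771]
```

>>> step_arm([
  {"tx":7,"ty":25,"tz":0,"ax":0,"ay":0,"az":0,"claw":-1},
  {"tx":0,"ty":37,"tz":0,"ax":0,"ay":0,"az":0,"claw":-1},
  {"tx":0,"ty":37,"tz":0,"ax":0,"ay":0,"az":0,"claw":-1},
  {"tx":0,"ty":0,"tz":-20,"ax":0,"ay":0,"az":0,"claw":-1},
  {"tx":0,"ty":0,"tz":-25,"ax":0,"ay":0,"az":0,"claw":-1},
  {"tx":0,"ty":0,"tz":-20,"ax":0,"ay":0,"az":0,"claw":-1},
  {"tx":0,"ty":0,"tz":0,"ax":0,"ay":0,"az":0,"claw":-1},
  {"tx":0,"ty":0,"tz":0,"ax":0,"ay":0,"az":0,"claw":-1},
  {"tx":0,"ty":0,"tz":0,"ax":0,"ay":0,"az":0,"claw":-1},
])

```text
time_s: 5.45
tcp_pos: [0.4893, 0.1516, 0.1389]
eef_rot: [179.9, 0.1, 179.8]
contact_force: [-0.4, -0.5, -2.5]
gripper_width: 0.027
```

>>> step_arm([
  {"tx":-1,"ty":0,"tz":-4,"ax":0,"ay":0,"az":0,"claw":-1},
  {"tx":0,"ty":0,"tz":-3,"ax":0,"ay":0,"az":0,"claw":-1},
  {"tx":0,"ty":0,"tz":-2,"ax":0,"ay":0,"az":0,"claw":-1},
  {"tx":0,"ty":0,"tz":-2,"ax":0,"ay":0,"az":0,"claw":-1},
  {"tx":0,"ty":0,"tz":0,"ax":0,"ay":0,"az":0,"claw":-1},
  {"tx":0,"ty":0,"tz":0,"ax":0,"ay":0,"az":0,"claw":-1},
])

```text
time_s: 6.05
tcp_pos: [0.4875, 0.1517, 0.1264]
eef_rot: [-180.0, -0.0, 179.8]
contact_force: [-0.0, -0.2, -3.3]
gripper_width: 0.027
```

>>> step_arm([
  {"tx":0,"ty":0,"tz":-1,"ax":0,"ay":0,"az":0,"claw":-1},
  {"tx":0,"ty":0,"tz":-1,"ax":0,"ay":0,"az":0,"claw":-1},
  {"tx":0,"ty":0,"tz":0,"ax":0,"ay":0,"az":0,"claw":-1},
  {"tx":0,"ty":0,"tz":0,"ax":0,"ay":0,"az":0,"claw":-1},
])

```text
time_s: 6.45
tcp_pos: [0.4874, 0.1516, 0.1244]
eef_rot: [-180.0, -0.0, 179.8]
contact_force: [0.6, 0.1, -3.7]
gripper_width: 0.027
```

>>> step_arm([
  {"tx":0,"ty":0,"tz":-1,"ax":0,"ay":0,"az":0,"claw":-1},
  {"tx":0,"ty":0,"tz":-1,"ax":0,"ay":0,"az":0,"claw":-1},
  {"tx":0,"ty":0,"tz":0,"ax":0,"ay":0,"az":0,"claw":-1},
  {"tx":0,"ty":0,"tz":0,"ax":0,"ay":0,"az":0,"claw":-1},
])

```text
time_s: 6.85
tcp_pos: [0.4874, 0.1516, 0.1225]
eef_rot: [-180.0, -0.0, 179.8]
contact_force: [-0.2, -0.7, -4.0]
gripper_width: 0.027
```

>>> step_arm([
  {"tx":0,"ty":0,"tz":-1,"ax":0,"ay":0,"az":0,"claw":-1},
  {"tx":0,"ty":0,"tz":-1,"ax":0,"ay":0,"az":0,"claw":-1},
  {"tx":0,"ty":0,"tz":0,"ax":0,"ay":0,"az":0,"claw":-1},
  {"tx":0,"ty":0,"tz":0,"ax":0,"ay":0,"az":0,"claw":-1},
])

```text
time_s: 7.25
tcp_pos: [0.4878, 0.1517, 0.1219]
eef_rot: [180.0, 0.1, 179.9]
contact_force: [-4.9, -2.2, 10.4]
gripper_width: 0.0271
```

>>> step_arm([
  {"tx":0,"ty":0,"tz":-1,"ax":0,"ay":0,"az":0,"claw":-1},
  {"tx":0,"ty":0,"tz":0,"ax":0,"ay":0,"az":0,"claw":-1},
  {"tx":0,"ty":0,"tz":0,"ax":0,"ay":0,"az":0,"claw":-1},
])

```text
time_s: 7.55
tcp_pos: [0.488, 0.1518, 0.1218]
eef_rot: [180.0, 0.1, 179.9]
contact_force: [-7.1, -1.7, 18.9]
gripper_width: 0.0271
```

>>> step_arm([
  {"tx":0,"ty":0,"tz":4,"ax":0,"ay":0,"az":0,"claw":-1},
  {"tx":0,"ty":0,"tz":20,"ax":0,"ay":0,"az":0,"claw":-1},
  {"tx":0,"ty":0,"tz":30,"ax":0,"ay":0,"az":0,"claw":-1},
  {"tx":0,"ty":0,"tz":30,"ax":0,"ay":0,"az":0,"claw":-1},
  {"tx":0,"ty":-30,"tz":0,"ax":0,"ay":0,"az":0,"claw":-1},
  {"tx":0,"ty":-40,"tz":0,"ax":0,"ay":0,"az":0,"claw":-1},
  {"tx":0,"ty":-30,"tz":0,"ax":0,"ay":0,"az":0,"claw":-1},
  {"tx":0,"ty":0,"tz":0,"ax":0,"ay":0,"az":0,"claw":-1},
  {"tx":0,"ty":0,"tz":0,"ax":0,"ay":0,"az":0,"claw":-1},
])

```text
time_s: 8.45
tcp_pos: [0.4874, 0.051, 0.2035]
eef_rot: [180.0, 0.0, 179.7]
contact_force: [0.0, 0.8, -3.1]
gripper_width: 0.027
```

```bash
python3 - <<'E'
from h import *
c=cap('wrist','w4'); s=r.get_state(); print(s['tcp_pos'],s['eef_rot'],s['gripper_width'])
W=pts(c); k=np.hypot(W[...,0]-.4877,W[...,1]-.1513)<.02; print('A',np.median(W[k],0),k.sum())
k=np.hypot(W[...,0]-.444,W[...,1]+.0233)<.02; print('B',np.median(W[k],0),k.sum())
k=(abs(W[...,0]-.44)<.02)&(abs(W[...,1]-.06)<.02); print('mat',np.median(W[k],0))
w=W[165:285,225:300].reshape(-1,3); f=w[(w[:,2]>.12)&(w[:,2]<.155)]; print('foot',len(f),f.min(0),f.max(0))
E
```

```text
[0.48755398 0.05161742 0.20350875] [1.79986499e+02 7.33574598e-03 1.79786200e+02] 0.026898337532777667
A [0.48735864 0.15116305 0.04644675] 921
B [ 0.45547493 -0.02762886  0.2647824 ] 4647
mat [0.45409979 0.06796684 0.26795726]
foot 1148 [0.46583194 0.02930974 0.12838508] [0.50062814 0.0726217  0.15497689]
```

View pics/w4.png

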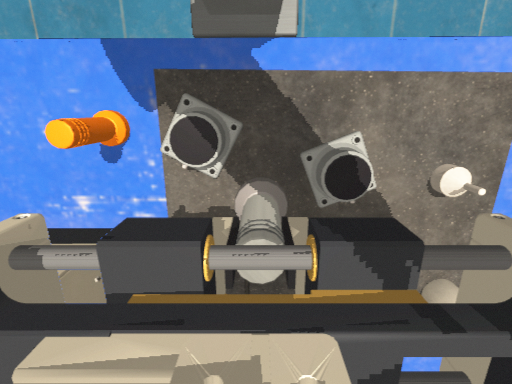

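The cover now reads z=0.0464 (it was 0.0536), level with the finished one, so it is home. I'll take the tool back to its clear original spot along the same path.

>>> step_arm([
  {"tx":-9,"ty":-40,"tz":0,"ax":0,"ay":0,"az":0,"claw":-1},
  {"tx":-9,"ty":-40,"tz":0,"ax":0,"ay":0,"az":0,"claw":-1},
  {"tx":-9,"ty":-40,"tz":0,"ax":0,"ay":0,"az":0,"claw":-1},
  {"tx":-9,"ty":-40,"tz":0,"ax":0,"ay":0,"az":0,"claw":-1},
  {"tx":0,"ty":-40,"tz":0,"ax":0,"ay":0,"az":0,"claw":-1},
  {"tx":0,"ty":-40,"tz":0,"ax":0,"ay":0,"az":0,"claw":-1},
  {"tx":0,"ty":-40,"tz":0,"ax":0,"ay":0,"az":0,"claw":-1},
  {"tx":0,"ty":0,"tz":0,"ax":0,"ay":0,"az":0,"claw":-1},
  {"tx":0,"ty":0,"tz":-40,"ax":0,"ay":0,"az":0,"claw":-1},
  {"tx":0,"ty":0,"tz":-40,"ax":0,"ay":0,"az":0,"claw":-1},
  {"tx":0,"ty":0,"tz":-30,"ax":0,"ay":0,"az":0,"claw":-1},
  {"tx":0,"ty":0,"tz":-10,"ax":0,"ay":0,"az":0,"claw":-1},
])

```text
time_s: 9.7
tcp_pos: [0.45, -0.2272, 0.0806]
eef_rot: [179.9, -0.3, 179.9]
contact_force: [-0.5, 0.9, -2.9]
gripper_width: 0.0268
```

>>> step_arm([
  {"tx":0,"ty":0,"tz":-4,"ax":0,"ay":0,"az":0,"claw":-1},
  {"tx":0,"ty":0,"tz":-2,"ax":0,"ay":0,"az":0,"claw":-1},
  {"tx":0,"ty":0,"tz":0,"ax":0,"ay":0,"az":0,"claw":-1},
  {"tx":0,"ty":0,"tz":0,"ax":0,"ay":0,"az":0,"claw":-1},
  {"tx":0,"ty":0,"tz":0,"ax":0,"ay":0,"az":0,"claw":-1},
])

```text
time_s: 10.2
tcp_pos: [0.4521, -0.2284, 0.0786]
eef_rot: [-180.0, 0.1, 179.8]
contact_force: [-0.0, -0.3, -3.2]
gripper_width: 0.0272
```

>>> step_arm([
  {"tx":0,"ty":0,"tz":-2,"ax":0,"ay":0,"az":0,"claw":-1},
  {"tx":0,"ty":0,"tz":-2,"ax":0,"ay":0,"az":0,"claw":-1},
  {"tx":0,"ty":0,"tz":0,"ax":0,"ay":0,"az":0,"claw":-1},
  {"tx":0,"ty":0,"tz":0,"ax":0,"ay":0,"az":0,"claw":-1},
  {"tx":0,"ty":0,"tz":0,"ax":0,"ay":0,"az":0,"claw":-1},
])

```text
time_s: 10.7
tcp_pos: [0.4515, -0.2284, 0.0735]
eef_rot: [-180.0, -0.0, 179.8]
contact_force: [-0.6, 0.9, -2.9]
gripper_width: 0.0271
```

>>> step_arm([
  {"tx":0,"ty":0,"tz":-1,"ax":0,"ay":0,"az":0,"claw":-1},
  {"tx":0,"ty":0,"tz":-1,"ax":0,"ay":0,"az":0,"claw":-1},
  {"tx":0,"ty":0,"tz":0,"ax":0,"ay":0,"az":0,"claw":-1},
  {"tx":0,"ty":0,"tz":0,"ax":0,"ay":0,"az":0,"claw":-1},
])

```text
time_s: 11.1
tcp_pos: [0.4519, -0.2284, 0.0732]
eef_rot: [-180.0, 0.1, 179.9]
contact_force: [-4.8, 3.6, 15.7]
gripper_width: 0.0271
```

Contact with the bench. I'll relax it slightly, open the jaws part-way, then rise.

>>> step_arm([
  {"tx":0,"ty":0,"tz":1,"ax":0,"ay":0,"az":0,"claw":-1},
  {"tx":0,"ty":0,"tz":0,"ax":0,"ay":0,"az":0,"claw":0.2},
  {"tx":0,"ty":0,"tz":0,"ax":0,"ay":0,"az":0,"claw":0.2},
  {"tx":0,"ty":0,"tz":0,"ax":0,"ay":0,"az":0,"claw":0.2},
  {"tx":0,"ty":0,"tz":0,"ax":0,"ay":0,"az":0,"claw":0.2},
  {"tx":0,"ty":0,"tz":0,"ax":0,"ay":0,"az":0,"claw":0.2},
])

```text
time_s: 11.7
tcp_pos: [0.4515, -0.2284, 0.0725]
eef_rot: [-180.0, -0.0, 179.8]
contact_force: [0.0, -0.6, -0.6]
gripper_width: 0.0521
```

>>> step_arm([
  {"tx":0,"ty":0,"tz":15,"ax":0,"ay":0,"az":0,"claw":0.2},
  {"tx":0,"ty":0,"tz":30,"ax":0,"ay":0,"az":0,"claw":0.2},
  {"tx":0,"ty":0,"tz":40,"ax":0,"ay":0,"az":0,"claw":0.2},
  {"tx":0,"ty":0,"tz":40,"ax":0,"ay":0,"az":0,"claw":0.2},
  {"tx":0,"ty":0,"tz":30,"ax":0,"ay":0,"az":0,"claw":0.2},
  {"tx":-20,"ty":0,"tz":0,"ax":0,"ay":0,"az":0,"claw":0.2},
  {"tx":0,"ty":0,"tz":0,"ax":0,"ay":0,"az":0,"claw":0.2},
  {"tx":0,"ty":0,"tz":0,"ax":0,"ay":0,"az":0,"claw":0.2},
])

```text
time_s: 12.5
tcp_pos: [0.4313, -0.2283, 0.2276]
eef_rot: [180.0, 0.0, 179.8]
contact_force: [0.6, 1.1, 0.0]
gripper_width: 0.0523
```

```bash
python3 - <<'E'
from h import *
c=cap('wrist','w5'); a=cap('scene','s5'); s=r.get_state(); print(s['tcp_pos'],s['contact_force'],s['gripper_width'])
W=pts(c); w=W[150:225,235:285]
for lo,hi in((.085,.105),(.005,.025)):
    t=w[(w[...,2]>lo)&(w[...,2]<hi)]; print(len(t),(t.max(0)+t.min(0))/2,np.ptp(t,0))
W=pts(a); k=np.hypot(W[...,0]-.4877,W[...,1]-.1513)<.02; print('A',np.median(W[k],0),k.sum())
cv2.imwrite('pics/f5.png',np.hstack([cv2.resize(a['image'][150:290,140:360],(440,280)),c['image'][100:380,120:400]]))
E
```

```text
[ 0.43157229 -0.22836287  0.2271643 ] [ 0.74708598 -0.43493525 -0.60977052] 0.05273263403429508
491 [ 0.45163669 -0.22884136  0.09012626] [0.02694909 0.02666242 0.0101989 ]
357 [ 0.44776905 -0.22888214  0.01491302] [0.0351765  0.04207644 0.01977494]
A [0.48597017 0.15027312 0.04495294] 92
```

View pics/f5.png

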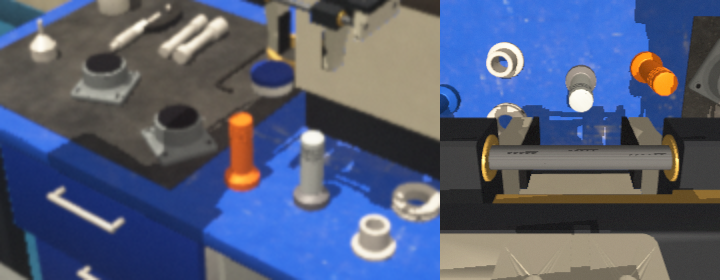

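The seater stands upright and free (left panel, 312,170), both covers look seated, and the gripper is clear above.

```bash
python3 -c "
from plant import r
print(r.close_job(), r.get_state()['time_s'])"
```

```text
the job is handed in; nothing more can be done
the job is handed in; nothing more can be done
```

The proud cover is home and the seating tool stands upright on the bench, released. The job was handed in after about 12.6 s of robot time.

- **Pressing:** I gripped the seating tool by its handle and set it on the proud cover at about (0.488, 0.151), within about 1 mm of its centre. I pressed straight down, ending at about 19 N.
- **Cover:** its top went from 53.6 mm to 46.4 mm in the wrist camera. The finished housing's cover measured 46.6 mm beforehand. The scene camera's last reading of the pressed cover was 45.0 mm, within calibration error.
- **Tool:** I put it back at its original spot, about (0.452, −0.229). The last images show it upright and free, with the gripper clear above it and contact force near zero.
- **Checks that failed or fell short:**
  - The first move call was refused because rows need all seven fields; nothing moved.
  - After pressing, my depth re-check of the finished housing hit the gripper instead. Its being untouched is judged only by eye in the later images.
  - I did not see the click itself. I inferred it from the forces and the change in the cover's height.

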